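# Dress the mantel: wedge the picture block into its stand, then tin and horse

## Robot

A 6-joint arm with a two-finger parallel gripper is mounted at the origin on the work surface. World frame = base frame: x ahead of the robot, y to its left, z up, the work surface at z = 0. Lengths are in mm, angles in rad, forces in N, time in s.
With the tool pointing down it reaches from about 300 to 775 mm from the base axis. Payload 14.6 kg.
Tool frame: the origin (TCP) lies between the finger pads; the fingertips stand 25 mm ahead of it and the grasp point (between the pads) lies 6 mm ahead of it; z points along the fingers, y is the line along which they close (so a half turn about z gives the same grasp; the last joint's range is limited). The gripper opens to 94 mm and grips with 3 to 60 N. Pads are 16 mm wide; open, the fingers measure 119 mm over their backs; the gripper's body (75 mm by 177 mm) begins 78 mm behind the grasp point.
Start: joints at [-1.255, 0.3, 1.521, -0, 1.321, -0.067], TCP at [205.428, -510.185, 230.446] pointing down, gripper open.
Joint ranges: [-3.03, 3.03], [-0.79, 2.21], [0.23, 2.52], [-1.04, 4.18], [0, 3.07], [-2.55, 2.55]. Speed limits (rad/s): [2.22, 2.22, 2.57, 3.14, 3.14, 3.14].

## Interface

Orientations are given as [roll, pitch, yaw] about the fixed x, y, z axes, in that order (R = Rz(yaw) Ry(pitch) Rx(roll)).
In Python, from cell import manip gives the robot as it stands. The module is installed in compiled form; this text tells all that it offers.
- The arm moves only by the tool step_arm, never from a script. Its argument "series" is one flat list of numbers, 5 for each row, row after row: the shift along the world's x, y, z in mm, then the turn about the world's z in rad, then the closure, from 0 (fully open) to 1 (shut). In form: [dx, dy, dz, spin, jaw, dx, dy, dz, spin, jaw, ...]. A call has 1 to 20 rows; each row shifts and turns the commanded pose from where the row before left it; what a row does not reach is not made up. A row lasts 1/8 s, in which the tool goes at most 62.5 mm and 10.7 degrees, less where a joint would pass 70% of its speed; a pose out of reach is approached as far as the arm can. A call is refused whole if a number of a shift passes 62.5 or a number of a turn 0.188, either way. A call with a gripper value outside its range is refused whole. The fingers move at their own pace and stop on an object; "squeeze" is the grip in N (left out, the last holds). Time passes only in rows, so rows that do not move let the fingers close. It gives the time, the measured TCP pose, the force, the opening and the grip force at its end, in the units of the state.
- manip.read_state(): the state, without advancing time (a new reading comes with each control period).
- manip.camera(name): name is "scene" or "top"; returns (picture, depth): 480x640x3 uint8, blue, green, red; 480x640 float32, mm along the optical axis (not along the pixel's ray), 0 where there is no reading.
- manip.camera_info(name): a dict with "fovy" (degrees; the focal length in pixels is half the picture's height over the tangent of half this angle, whatever the lens; pixels are square), "cx", "cy" (the principal point, pixels), "eye" and "orientation" of the camera in the world. Camera axes: x right, y down, z forward; pixel columns grow to the right and rows downward; lengths in mm; the calibration is good to about 2 mm. A picture is of the moment at which its call begins. camera_info takes no time and is no camera call.
- manip.sign_off(): hands the job in; it is judged then, once.
The state is a dict: "clock": time; "joints": joint angles; "qd": joint speeds; "effort": joint torques, N m; "eef_pos": TCP position; "eef_rot": TCP orientation; "wrist_force": force on the tool from outside, world axes, zero at the start; "moment": the same for the moment, N m; "finger_gap": finger opening in mm; "finger_force": force on a finger pad.
Only numpy, scipy, OpenCV 4.12 (cv2) and the standard library are available. Lean on these libraries where they do the work, as an engineer would, in place of code of your own. Each camera call takes 0.05 s, during which the arm holds its last target. There are 200 camera calls.

## Task

Stand the acrylic picture block upright on its long edge in the slot of the bamboo stand, right up against the square end stop, then drive the wooden wedge, thin end down, into the gap left between the block and the sloping end stop, pressing it down firmly until the block is locked tight, and let go. Set the copper-coloured tin upright in the middle of the round slate coaster and stand the white horse upright in the middle of its lid. Leave the glass tumbler and the candle where they are.

Things in the scene. Friction and masses are not known exactly. Their poses are not given: they have to be found in the camera images.
- block: Loose clear acrylic block with a seaside picture inside, postcard-sized: 24 (x) x 148 (y) x 100 (z) mm, about 0.4 kg. It starts standing on its long edge, its length along world y within 0.3 rad. Origin: centre of its underside; y along its length, x through its thickness, z up. Grip it across the 24 mm near the top.
- wedge: Loose brown wooden wedge, 50 g, standing on its thin end: 36 mm wide (x), 72 high (z), 16 thick (y) at the foot, 34 at the top. Upright face at y = +8 mm; the other slopes from y = -8 at the foot to -26 at the top and at the start looks to world -y (robot's right) within 0.4 rad, the same way round as it goes into the stand. Origin: centre of the foot. Grip across the 36 mm, near the top.
- tin: Loose copper-coloured aluminium tin with a closed flat lid, round, 66 mm across, 70 mm high, 0.11 to 0.22 kg. Origin: centre of its underside, z up.
- horse: Loose white porcelain horse, 0.15 kg, on a 54 (x) x 34 (y) x 8 mm foot plate; 92 mm high. Trunk 24 mm wide (y), 52 long (x), from 38 to 62 mm above the underside; neck and head from x = +20 to +53 mm, faces +x (away from the robot within 0.5 rad at the start). Origin: centre of the foot plate's underside. Grip across the trunk.
- stand: Fixed bamboo stand, base 80 x 220 (y) x 12 mm, origin under its centre, y along world y within 0.2 rad. Slot along y, 36 wide, walls to z=42. Square stop at +y (robot's left): face y=+90. Sloping stop at -y: face from y=-71.5 at z=12 to -86.5 at z=72. Stop tops z=72. Block home: centre y=+16, end y=-58, z=12. Wedge origin jams at x=0, y=-66, z=22; 12 N drives it tight and it stays.
- slate: Fixed round dark slate coaster, 110 mm across, 8 mm thick. Origin: centre of its underside.
- tumbler: Frosted glass tumbler, 72 mm across the rim, 95 mm high, standing loose on a fixed square cork coaster. Origin: centre of its underside. Not to be moved.
- candle: Loose candle in an amber glass, 56 mm across, 55 mm high. Origin: centre of its underside. Not to be moved.
There are look-alikes about, which are no part of the job. There is more than one size of the horse; the job needs the smallest.

How it is judged:
By the outcome, as a careful person would: the job done as asked, in the order asked, and still so for the second after the job is handed in, with the robot touching nothing.
It also fails if it takes over 112 s, if anything falls off the work surface, if the arm or the gripper's body presses on something with over 40 N, if the wrist force passes 120 N, or if a joint passes its speed limit or range.

## Working session

There is one attempt and no reset: what is moved stays moved. The work goes in short steps, Python scripts to look and compute and a tool call to move; the robot and the scene stay as the last step left them, time stands still between calls to the robot, and variables do not carry over. Pictures are saved under pics/ and viewed, at most 14 in all, crops included, and the job is handed in when it is done.

Besides the shell and the picture viewer there is one more tool, called after "Call:" in YAML: its name, and indented under it one key for each argument. step_arm: Moves the arm, as the interface text tells. Its arguments: {"type":"object","properties":{"series":{"type":"array"},"squeeze":{"type":"number"}},"required":["series"]}

```bash
mkdir -p pics
cat > h.py <<'E'
import numpy as np, cv2
from cell import manip
from scipy.spatial.transform import Rotation as R
def cam(n):
    i=manip.camera_info(n); o=np.array(i['orientation'],float)
    M=o if o.shape==(3,3) else R.from_euler('xyz',o).as_matrix()
    return 240/np.tan(np.radians(i['fovy'])/2),i['cx'],i['cy'],np.array(i['eye'],float),M
def ray(n,u,v,z):
    f,cx,cy,e,M=cam(n); d=M@np.array([(u-cx)/f,(v-cy)/f,1]); return e+d*(z-e[2])/d[2]
def cloud(n,dep):
    f,cx,cy,e,M=cam(n); v,u=np.mgrid[:480,:640]
    return np.dstack([(u-cx)/f*dep,(v-cy)/f*dep,dep])@M.T+e
E
python3 - <<'E'
from h import *
for n in('scene','top'):
    print(manip.camera_info(n)); p,d=manip.camera(n); cv2.imwrite(f'pics/{n}0.png',p); np.savez(f'{n}0.npz',p=p,d=d)
print(manip.read_state())
E
```

```text
{'fovy': 48.61609206236936, 'cx': 319.4344493080704, 'cy': 249.08949413717298, 'eye': array([1090.53539685,  600.06845415,  872.2218348 ]), 'orientation': array([-2.32073971, -0.01294207,  2.41238941])}
{'fovy': 57.89806285643073, 'cx': 321.6428152001478, 'cy': 233.04910185027543, 'eye': array([421.6811522 , -74.14693972, 859.42067103]), 'orientation': array([-3.03685166,  0.03275234, -1.56406135])}
{'clock': 0.1, 'joints': array([-1.25457916e+00,  3.00410302e-01,  1.52146869e+00,  7.03187663e-06,
        1.32073696e+00, -6.66362840e-02]), 'qd': array([-0.00056061, -0.0015356 , -0.00101328, -0.00014558,  0.00087765,
       -0.00086682]), 'effort': array([ 2.67878619e-03, -5.32636106e+01, -3.53278828e+01,  7.10420567e-02,
        2.34979566e-02, -6.90678098e-05]), 'eef_pos': array([ 205.38109184, -509.99946706,  229.96721985]), 'eef_rot': array([-3.14057208e+00, -7.49345806e-05,  3.82851673e-01]), 'wrist_force': array([0.16227422, 0.80696674, 0.29309655]), 'moment': array([-0.07229984,  0.01740922,  0.00994894]), 'finger_force': 0.0, 'finger_gap': 94.13481909094865}
```

View pics/scene0.png

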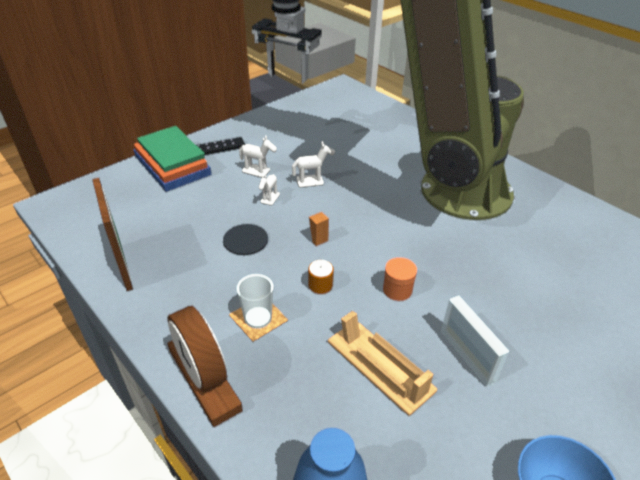

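View pics/top0.png

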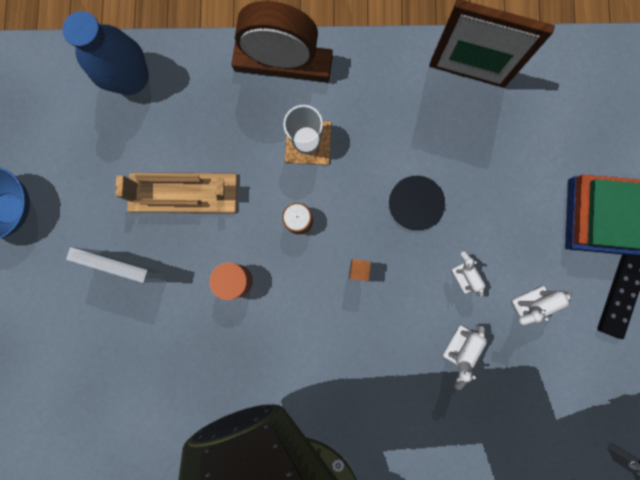

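The scene view shows the stand (385,365), block (475,340), tin (400,280), wedge (319,228), slate (246,239), tumbler (257,300), candle (320,277) and the smallest horse (267,188). In the top view they sit at: stand (180,193), block (107,265), tin (230,281), wedge (360,270), slate (417,203) and small horse (468,275).

```bash
cat > m.py <<'E'
from h import *
def band(P,d,box,z0,z1):
    u0,v0,u1,v1=box; m=np.zeros(d.shape,bool); m[v0:v1,u0:u1]=1
    m&=(d>0)&(P[...,2]>z0)&(P[...,2]<z1); return P[m]
def rect(q):
    (c,s,a)=cv2.minAreaRect(q[:,:2].astype(np.float32)); b=cv2.boxPoints((c,s,a))
    e=[b[1]-b[0],b[2]-b[1]]; e.sort(key=lambda x:-np.hypot(*x)); L=e[0]
    return np.round(c,1),np.round([np.hypot(*e[0]),np.hypot(*e[1])],1),round(float(np.arctan2(L[1],L[0])),3),round(float(np.median(q[:,2])),1),len(q)
E
python3 - <<'E'
from m import *
a=np.load('top0.npz'); d=a['d']; p=a['p']; P=cloud('top',d)
print('table z',np.median(P[300:340,250:340,2]))
for n,b,z0,z1 in [('block',(55,240,155,290),85,115),('wedge',(340,250,380,290),60,85),('tin',(200,255,260,310),60,85),('candle',(275,195,320,240),25,70),
 ('tumbler',(275,95,335,160),80,110),('standbase',(105,160,245,225),6,20),('standwall',(105,160,245,225),35,50),('standtop',(105,160,245,225),62,85),('horse foot',(445,245,495,300),4,14),('horse trunk',(445,245,495,300),50,70),('horse head',(445,245,495,300),75,100),('h2',(505,280,580,330),20,200),('h3',(435,320,495,395),20,200)]:
    q=band(P,d,b,z0,z1); print(n,rect(q) if len(q)>4 else len(q), round(q[:,2].max(),1) if len(q) else '')
hsv=cv2.cvtColor(p,cv2.COLOR_BGR2HSV); m=((hsv[...,2]<60)).astype(np.uint8); m[:,:380]=0;m[:,455:]=0;m[:165]=0;m[240:]=0
mm=cv2.moments(m,True); u,v=mm['m10']/mm['m00'],mm['m01']/mm['m00']; print('slate',u,v,mm['m00'],ray('top',u,v,8))
cr=lambda b,k:cv2.resize(p[b[1]:b[3],b[0]:b[2]],None,fx=k,fy=k,interpolation=cv2.INTER_CUBIC)
o=np.vstack([cr((100,160,260,230),5),np.hstack([cr((440,240,520,300),5),cr((330,240,410,300),5)])]);cv2.imwrite('pics/c1.png',cv2.resize(o,None,fx=.9,fy=.9))
E
```

```text
table z 1.0096358216953263
block (array([443.3, 333.4]), array([149.4,  24.4], dtype=float32), 1.294, 101.0, 1220) 104.8
wedge (array([ 437.4, -117.2]), array([36. , 33.5], dtype=float32), -0.125, 72.6, 373) 76.1
tin (array([416.2, 122.8]), array([65.7, 65.4], dtype=float32), -1.558, 71.0, 1095) 75.3
candle (array([5.348e+02, 4.000e-01]), array([54.6, 54.5], dtype=float32), -0.782, 57.5, 728) 64.2
tumbler (array([699.2, -13.1]), array([71.4, 70.3], dtype=float32), -0.273, 99.4, 547) 105.0
standbase (array([601. , 254.8]), array([261.2, 106. ], dtype=float32), 1.524, 13.2, 3099) 20.0
standwall (array([591.6, 239.8]), array([194. ,  57.9], dtype=float32), -1.57, 41.5, 761) 49.8
standtop (array([593.3, 239. ]), array([203.8,  39.7], dtype=float32), -1.551, 71.1, 351) 76.7
horse foot (array([ 437.1, -333.7]), array([104.6,  94.9], dtype=float32), -0.023, 8.4, 257) 12.6
horse trunk (array([ 420.4, -326. ]), array([61.8, 24.2], dtype=float32), 0.491, 61.6, 368) 69.7
horse head (array([ 456.6, -307.7]), array([31.6, 15.6], dtype=float32), 0.287, 82.6, 139) 97.1
h2 (array([ 373.9, -440.6]), array([116.4,  31.7], dtype=float32), -1.136, 80.0, 1056) 124.2
h3 (array([ 287.2, -306.7]), array([116.2,  32.3], dtype=float32), -0.526, 79.9, 1157) 124.0
slate 416.69856459330146 202.86820356676816 2299.0 [ 571.57976813 -233.02334462    8.        ]
```

View pics/c1.png

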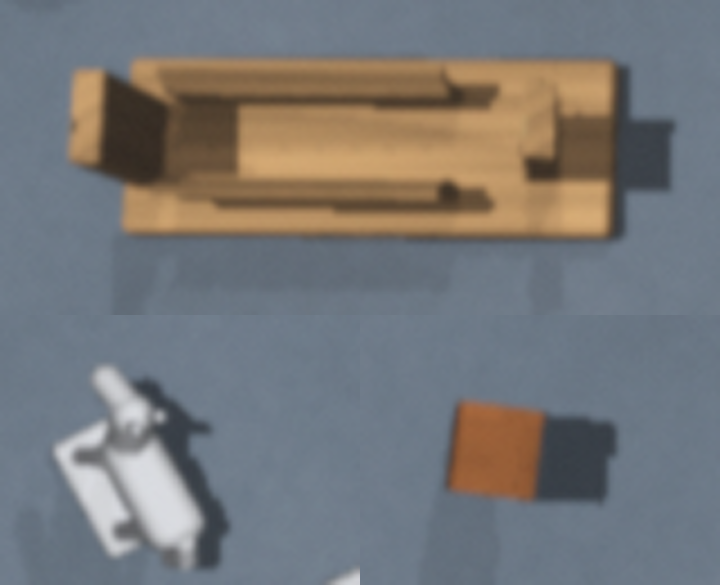

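Call:
step_arm:
  series: [22, 47, 0, 0.05, 0.35, 22, 47, 0, 0.05, 0.35, 22, 47, 0, 0.05, 0.35, 22, 47, 0, 0.05, 0.35, 22, 47, 0, 0.05, 0.35, 22, 47, 0, 0.05, 0.35, 22, 47, 0, 0.05, 0.35, 22, 47, 0, 0.05, 0.35, 22, 47, 0, 0.05, 0.35, 5, 47, 0, 0.05, 0.35, 5, 47, 0, 0.05, 0.35, 5, 47, 0, 0.05, 0.35, 5, 47, 0, 0.05, 0.35, 5, 47, 0, 0.05, 0.35, 5, 47, 0, 0.05, 0.35, 5, 47, 0, 0.05, 0.35, 5, 47, 0, 0.05, 0.35, 5, 45, 0, 0.06, 0.35, 0, 0, 0, 0, 0.35]

```text
clock: 2.48
eef_pos: [448.0, 335.9, 229.5]
eef_rot: [-3.141, 0.001, 1.296]
wrist_force: [0.5, -0.1, -0.8]
finger_gap: 60.9
finger_force: 0.0
```

Run:
```python
from m import *
a=np.load('top0.npz'); d=a['d']; p=a['p']; P=cloud('top',d)
hsv=cv2.cvtColor(p,cv2.COLOR_BGR2HSV); m=((hsv[...,0]>8)&(hsv[...,0]<28)&(hsv[...,1]>70)&(d>0)); m[:,:105]=0;m[:,250:]=0;m[:155]=0;m[230:]=0
def rr(mask,z):
    v,u=np.nonzero(mask); q=np.array([ray('top',x,y,z) for x,y in zip(u,v)]); return q
g=m&(P[...,2]>5)&(P[...,2]<22); g=cv2.morphologyEx(g.astype(np.uint8),cv2.MORPH_OPEN,np.ones((3,3)))>0
print('base',rect(rr(g,12)))
t=m&(P[...,2]>60); U=np.arange(640)[None]+0*d
for s in (t&(U<180),t&(U>180)):
    q=rr(s,72); print('stop',rect(q))
w=cv2.morphologyEx((m&(P[...,2]>34)&(P[...,2]<50)).astype(np.uint8),cv2.MORPH_OPEN,np.ones((2,2)))
n,l,s,c=cv2.connectedComponentsWithStats(w)
for i in range(1,n):
    if s[i,4]>40: print('wall',rect(rr(l==i,42)))
# horse foot plate
w=(hsv[...,1]<40)&(hsv[...,2]>150)&(P[...,2]>2)&(P[...,2]<15);w[:, :445]=0;w[:,495:]=0;w[:245]=0;w[300:]=0
print('plate',rect(rr(w,8)))
# scene checks
a=np.load('scene0.npz'); d=a['d']; P=cloud('scene',d)
for n,b,z0,z1 in [('block',(435,290,510,390),92,115),('tin',(380,255,420,285),64,85),('wedge',(305,205,335,250),66,85),('stop+',(405,365,440,400),66,80),('stop-',(338,310,362,340),66,80)]:
    q=band(P,d,b,z0,z1); print(n,rect(q))
```

```text
base (array([591.3, 235.2]), array([220.3,  78.2], dtype=float32), 1.559, 12.0, 2921)Traceback (most recent call last):
  File "<stdin>", line 10, in <module>
  File "<stdin>", line 5, in rr
  File "h.py", line 9, in ray
    f,cx,cy,e,M=cam(n); d=M@np.array([(u-cx)/f,(v-cy)/f,1]); return e+d*(z-e[2])/d[2]
                ~~~^^^
  File "h.py", line 5, in cam
    i=manip.camera_info(n); o=np.array(i['orientation'],float)
ValueError: time passes only in moves, steps and waits
```

```bash
sed -i 's/^def cam(n)/import functools\n@functools.cache\ndef cam(n)/' h.py
python3 - <<'E'
from m import *
a=np.load('top0.npz'); d=a['d']; p=a['p']; P=cloud('top',d)
hsv=cv2.cvtColor(p,cv2.COLOR_BGR2HSV); m=((hsv[...,0]>8)&(hsv[...,0]<28)&(hsv[...,1]>70)&(d>0)); m[:,:105]=0;m[:,250:]=0;m[:155]=0;m[230:]=0
def rr(mask,z):
    v,u=np.nonzero(mask); return np.array([ray('top',x,y,z) for x,y in zip(u,v)])
t=m&(P[...,2]>62)&(P[...,2]<80); U=np.arange(640)[None]+0*d
for s in (t&(U<180),t&(U>180)):
    if s.any(): print('stop',rect(rr(s,72)))
w=cv2.morphologyEx((m&(P[...,2]>36)&(P[...,2]<50)).astype(np.uint8),cv2.MORPH_OPEN,np.ones((2,2)))
n,l,s,c=cv2.connectedComponentsWithStats(w)
for i in range(1,n):
    if s[i,4]>40: print('wall',rect(rr(l==i,42)))
w=(hsv[...,1]<60)&(hsv[...,2]>140)&(P[...,2]>2)&(P[...,2]<15);w[:, :445]=0;w[:,495:]=0;w[:245]=0;w[300:]=0
if w.sum()>4: print('plate',rect(rr(w,8)))
a=np.load('scene0.npz'); d=a['d']; P=cloud('scene',d)
for n,b,z0,z1 in [('block',(435,290,510,390),92,115),('tin',(380,255,420,285),64,85),('wedge',(305,205,335,250),66,85),('stop+',(405,365,440,400),66,80),('stop-',(338,310,362,340),66,80)]:
    q=band(P,d,b,z0,z1); print(n,rect(q) if len(q)>4 else len(q))
E
```

```text
stop (array([590.9, 330. ]), array([40. , 19.3], dtype=float32), -0.001, 72.0, 197)
stop (array([589.9, 143. ]), array([30.6, 13.2], dtype=float32), 0.031, 72.0, 135)
wall (array([613.1, 253.9]), array([124.4,   9.9], dtype=float32), 1.57, 42.0, 327)
wall (array([590.3, 325.5]), array([35.7,  5.9], dtype=float32), 0.053, 42.0, 58)
wall (array([564.9, 254.6]), array([125.3,   7.8], dtype=float32), -1.57, 42.0, 253)
plate (array([ 431.9, -333.4]), array([84.5, 82.6], dtype=float32), 1.57, 8.0, 235)
block (array([446.6, 334.6]), array([148.9,  27.8], dtype=float32), 1.296, 100.3, 996)
tin (array([418.7, 124.3]), array([68.5, 66.6], dtype=float32), 0.222, 70.5, 607)
wedge (array([ 440.3, -115.9]), array([39.6, 39.2], dtype=float32), -0.115, 71.7, 174)
stop+ (array([594.9, 334.6]), array([40.9, 14.6], dtype=float32), -0.015, 72.0, 183)
stop- (array([594.2, 146.1]), array([32.4, 15.8], dtype=float32), 0.007, 69.1, 99)
```

Call:
step_arm:
  series: [-3, -2, -45, 0, 0.35, 0, 0, -45, 0, 0.35, 0, 0, -38, 0, 0.35, 0, 0, -15, 0, 0.35, 0, 0, 0, 0, 0.35, 0, 0, 0, 0, 0.9, 0, 0, 0, 0, 0.9, 0, 0, 0, 0, 0.9, 0, 0, 0, 0, 0.9, 0, 0, 0, 0, 0.9, 0, 0, 0, 0, 0.9]
  squeeze: 40

```text
clock: 3.85
eef_pos: [445.5, 331.9, 87.7]
eef_rot: [3.141, -0.0, 1.293]
wrist_force: [-2.3, -0.9, 3.9]
finger_gap: 24.3
finger_force: 40.0
```

Call:
step_arm:
  series: [0, 0, 20, 0, 0.9, 0, 0, 45, 0, 0.9, 0, 0, 45, 0, 0.9, 0, 0, 10, 0.07, 0.9, 30, -17, 0, 0.1, 0.9, 40, -23, 0, 0.1, 0.9, 40, -23, 0, 0, 0.9, 30, -17, 0, 0, 0.9, 7, -4, 0, 0, 0.9, 0, 0, 0, 0, 0.9, 0, 0, 0, 0, 0.9]

```text
clock: 5.22
eef_pos: [591.6, 248.6, 207.4]
eef_rot: [-3.141, -0.0, 1.564]
wrist_force: [0.5, 0.3, -4.8]
finger_gap: 23.7
finger_force: 40.0
```

```bash
cat > look.py <<'E'
import sys
from h import *
def pic(n,name,box,k):
    p,d=manip.camera(n); u0,v0,u1,v1=box
    cv2.imwrite(f'pics/{name}.png',cv2.resize(p[v0:v1,u0:u1],None,fx=k,fy=k,interpolation=cv2.INTER_CUBIC)); return p,d
E
python3 - <<'E'
from look import *; from m import *
p,d=pic('scene','s1',(300,230,500,430),3)
P=cloud('scene',d)
q=band(P,d,(300,230,500,430),205,235); print(rect(q) if len(q)>4 else len(q))
p,d=manip.camera('top'); P=cloud('top',d); 
q=band(P,d,(80,120,260,300),212,228); print(rect(q) if len(q)>4 else len(q)); print(manip.read_state()['eef_pos'])
E
```

```text
(array([594.9, 283.4]), array([84.1, 51. ], dtype=float32), 1.554, 219.8, 980)
(array([593.4, 224.3]), array([97.2, 46.6], dtype=float32), -1.396, 220.9, 936)
[591.74194586 248.55188381 207.63801383]
```

View pics/s1.png

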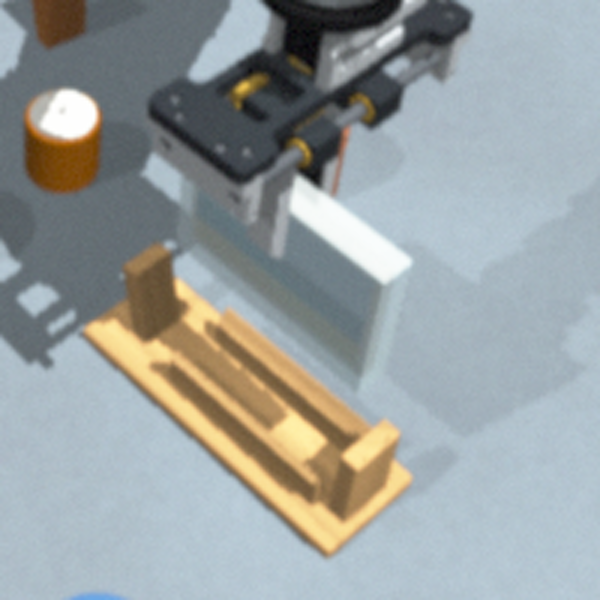

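The block hangs level above the slot (top edge crop (350,240)). Its near end is slightly short of the square stop (370,460), so I'm backing off 4 mm and lowering.

Call:
step_arm:
  series: [1, -4, -30, 0, 0.9, 0, 0, -25, 0, 0.9, 0, 0, -20, 0, 0.9, 0, 0, -15, 0, 0.9, 0, 0, -8, 0, 0.9, 0, 0, 0, 0, 0.9, 0, 0, 0, 0, 0.9]

```text
clock: 6.2
eef_pos: [593.8, 244.0, 110.3]
eef_rot: [3.14, -0.0, 1.563]
wrist_force: [0.1, -0.7, -4.3]
finger_gap: 23.8
finger_force: 40.0
```

Call:
step_arm:
  series: [0, 0, -5, 0, 0.9, 0, 0, -3, 0, 0.9, 0, 0, -1.5, 0, 0.9, 0, 0, -0.5, 0, 0.9, 0, 0, 0, 0, 0.9, 0, 0, 0, 0, 0.9]

```text
clock: 6.95
eef_pos: [593.5, 243.8, 99.7]
eef_rot: [3.141, -0.0, 1.563]
wrist_force: [-2.1, -2.3, 1.3]
finger_gap: 23.8
finger_force: 40.0
```

Call:
step_arm:
  series: [0, 1, 0, 0, 0.9, 0, 1, 0, 0, 0.9, 0, 1, 0, 0, 0.9, 0, 1, 0, 0, 0.9, 0, 1, 0, 0, 0.9, 0, 0, 0, 0, 0.9]

```text
clock: 7.7
eef_pos: [593.6, 249.1, 99.7]
eef_rot: [3.141, -0.0, 1.563]
wrist_force: [0.9, -2.7, 4.0]
finger_gap: 23.8
finger_force: 40.0
```

Call:
step_arm:
  series: [0, 1, 0, 0, 0.9, 0, 1, 0, 0, 0.9, 0, 0, 0, 0, 0.9]

```text
clock: 8.07
eef_pos: [593.6, 250.8, 99.7]
eef_rot: [3.141, -0.0, 1.563]
wrist_force: [0.5, -3.3, 5.7]
finger_gap: 23.7
finger_force: 40.0
```

Call:
step_arm:
  series: [0, 1, 0, 0, 0.9, 0, 1, 0, 0, 0.9, 0, 0, 0, 0, 0.9]

```text
clock: 8.45
eef_pos: [593.7, 251.1, 99.8]
eef_rot: [-3.142, 0.003, 1.562]
wrist_force: [-1.3, -16.3, 8.1]
finger_gap: 23.6
finger_force: 40.0
```

Call:
step_arm:
  series: [0, -1, 0, 0, 0.9, 0, 0, 0, 0, 0.35, 0, 0, 0, 0, 0.35, 0, 0, 0, 0, 0.35, 0, 0, 20, 0, 0.35, 0, 0, 50, 0, 0.35, 0, 0, 50, 0, 0.35, -14, -30, 10, -0.011, 0.35, -17, -40, 0, -0.0125, 0.35, -17, -40, 0, -0.0125, 0.35, -17, -40, 0, -0.0125, 0.35, -17, -40, 0, -0.0125, 0.35, -17, -40, 0, -0.0125, 0.35, -17, -40, 0, -0.0125, 0.35, -17, -40, 0, -0.0125, 0.35, -14, -40, 0, -0.0125, 0.35, -7, -10, 0, 0, 0.35, 0, 0, 0, 0, 0.35]

```text
clock: 10.7
eef_pos: [439.4, -108.2, 230.3]
eef_rot: [3.14, 0.0, 1.451]
wrist_force: [-0.3, -0.1, 0.1]
finger_gap: 61.3
finger_force: 0.0
```

Run:
```python
from look import *; from m import *
p,d=pic('scene','s2',(280,190,480,430),2.5)
P=cloud('scene',d)
q=band(P,d,(300,230,500,430),104,125); print(rect(q) if len(q)>4 else len(q))
q=band(P,d,(300,190,340,250),66,80); print('wedge',rect(q) if len(q)>4 else len(q))
p,d=manip.camera('top'); P=cloud('top',d); 
q=band(P,d,(90,150,250,240),104,125); print(rect(q) if len(q)>4 else len(q)); print(manip.read_state()['eef_pos'],manip.read_state()['eef_rot'])
```

```text
(array([594.9, 253.2]), array([149. ,  28.8], dtype=float32), 1.558, 112.3, 1093)
wedge (array([ 441.1, -116.5]), array([39.2, 36.9], dtype=float32), -0.142, 71.9, 174)
(array([592.6, 252. ]), array([148.4,  24.7], dtype=float32), 1.559, 113.0, 1180)
[ 439.80499267 -107.42472934  229.87992565] [ 3.14095004e+00 -7.88489918e-05  1.45252661e+00]
```

View pics/s2.png

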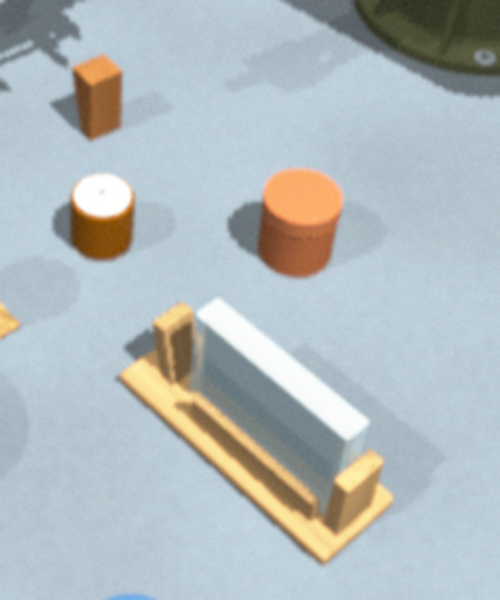

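The block stands in the slot against the square stop (crop (350,470)), with the gap at the sloping stop (175,340) open. Next is the wedge at crop (97,100).

Call:
step_arm:
  series: [0, -2, -45, 0, 0.35, 0, 0, -45, 0, 0.35, 0, 0, -42, 0, 0.35, 0, 0, -20, 0, 0.35, 0, 0, -10, 0, 0.35, 0, 0, 0, 0, 0.35, 0, 0, 0, 0, 0.9, 0, 0, 0, 0, 0.9, 0, 0, 0, 0, 0.9, 0, 0, 0, 0, 0.9, 0, 0, 0, 0, 0.9]
  squeeze: 25

```text
clock: 12.18
eef_pos: [439.7, -110.3, 67.9]
eef_rot: [3.141, 0.0, 1.452]
wrist_force: [-1.3, 1.6, 7.3]
finger_gap: 35.7
finger_force: 25.0
```

Call:
step_arm:
  series: [0, 0, 20, 0, 0.9, 0, 0, 50, 0, 0.9, 0, 0, 50, 0, 0.9, 10, 16, 12, 0.007, 0.9, 20, 34, 0, 0.014, 0.9, 20, 34, 0, 0.014, 0.9, 20, 34, 0, 0.014, 0.9, 20, 34, 0, 0.014, 0.9, 20, 34, 0, 0.014, 0.9, 20, 34, 0, 0.014, 0.9, 20, 34, 0, 0.014, 0.9, 3, 18, 0, 0.004, 0.9, 0, 0, 0, 0, 0.9, 0, 0, 0, 0, 0.9]

```text
clock: 13.92
eef_pos: [592.1, 160.8, 199.5]
eef_rot: [-3.141, 0.0, 1.56]
wrist_force: [-0.4, 0.7, -0.3]
finger_gap: 35.8
finger_force: 25.0
```

Run:
```python
from look import *; from m import *
p,d=pic('scene','s3',(280,190,480,430),2.5)
print(manip.read_state()['eef_pos'],manip.read_state()['eef_rot'])
```

```text
[592.14424336 160.73718787 199.68099995] [3.14154138e+00 1.54905128e-04 1.55975917e+00]
```

View pics/s3.png

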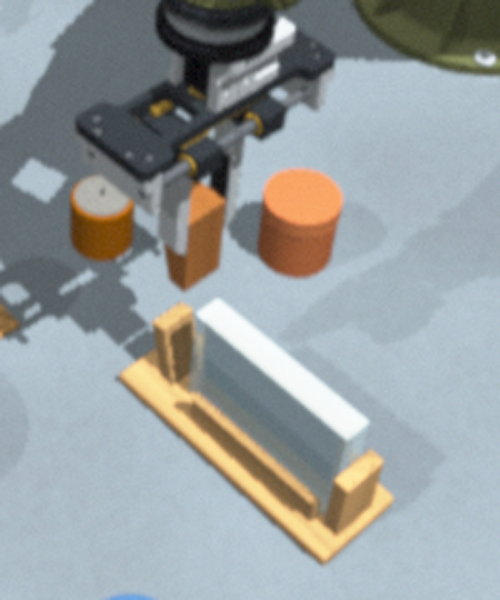

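The wedge is held upright, thin end down (crop foot (190,285)), above the gap. Lowering it.

Call:
step_arm:
  series: [1, 1, -30, 0, 0.9, 0, 0, -25, 0, 0.9, 0, 0, -15, 0, 0.9, 0, 1, -8, 0, 0.9, 0, 1, -6, 0, 0.9, 0, 0, 0, 0, 0.9]

```text
clock: 14.72
eef_pos: [593.5, 164.9, 115.6]
eef_rot: [3.141, -0.0, 1.561]
wrist_force: [-0.4, 0.5, -0.1]
finger_gap: 36.2
finger_force: 25.0
```

Call:
step_arm:
  series: [0, 0.5, -5, 0, 0.9, 0, 0.5, -5, 0, 0.9, 0, 0.5, -5, 0, 0.9, 0, 0.5, -4, 0, 0.9, 0, 0, 0, 0, 0.9, 0, 0, 0, 0, 0.9]

```text
clock: 15.48
eef_pos: [593.6, 167.4, 96.3]
eef_rot: [3.141, -0.001, 1.561]
wrist_force: [2.4, 5.0, -2.3]
finger_gap: 35.7
finger_force: 25.0
```

Call:
step_arm:
  series: [0, 0.7, -2, 0, 0.9, 0, 0.6, -2, 0, 0.9, 0, 0.3, -1, 0, 0.9, 0, 0, 0, 0, 0.9, 0, 0, 0, 0, 0.9]

```text
clock: 16.1
eef_pos: [593.6, 168.7, 91.5]
eef_rot: [3.141, -0.0, 1.561]
wrist_force: [0.6, 5.2, 3.0]
finger_gap: 36.0
finger_force: 25.0
```

Call:
step_arm:
  series: [0, 0.3, -1, 0, 0.9, 0, 0.2, -1, 0, 0.9, 0, 0, -1, 0, 0.9, 0, 0, 0, 0, 0.9, 0, 0, 0, 0, 0.9]
  squeeze: 50

```text
clock: 16.73
eef_pos: [593.8, 169.1, 90.0]
eef_rot: [3.14, -0.0, 1.561]
wrist_force: [-5.2, 2.7, 17.0]
finger_gap: 35.7
finger_force: 50.0
```

Call:
step_arm:
  series: [0, 0, -1, 0, 0.9, 0, 0, -0.5, 0, 0.9, 0, 0, 0, 0, 0.9, 0, 0, 0, 0, 0.9]

```text
clock: 17.23
eef_pos: [593.9, 169.1, 89.9]
eef_rot: [3.14, -0.0, 1.561]
wrist_force: [-12.4, 1.5, 29.9]
finger_gap: 35.7
finger_force: 50.0
```

Call:
step_arm:
  series: [0, 0, 0, 0, 0.35, 0, 0, 0, 0, 0.35, 0, 0, 0, 0, 0.35, 0, 0, 20, 0, 0.35, 0, 0, 50, 0, 0.35, 0, 0, 50, 0, 0.35, -30, -8, 20, 0, 0, -40, -10, 0, 0, 0, -40, -10, 0, 0, 0, -40, -10, 0, 0, 0, -20, -6, 0, 0, 0, -6, -2, 0, 0, 0, 0, 0, 0, 0, 0]

```text
clock: 18.85
eef_pos: [417.9, 123.0, 227.7]
eef_rot: [3.14, -0.0, 1.561]
wrist_force: [1.2, 0.6, 0.5]
finger_gap: 93.8
finger_force: 0.0
```

Run:
```python
from look import *; from m import *
p,d=pic('scene','s4',(280,190,480,430),2.5)
P=cloud('scene',d)
q=band(P,d,(340,230,500,430),105,125); print(rect(q) if len(q)>4 else len(q))
q=band(P,d,(325,280,370,350),85,102); print('wedge',rect(q) if len(q)>4 else len(q))
print(manip.read_state()['eef_pos'],manip.read_state()['eef_rot'])
```

```text
(array([595.5, 253.5]), array([149.2,  27.2], dtype=float32), 1.557, 112.4, 1062)
wedge (array([597.4, 177.5]), array([67.4, 37.1], dtype=float32), 1.483, 94.0, 321)
[418.0465928  123.04333133 227.42368465] [ 3.14083281e+00 -1.44279340e-04  1.56074340e+00]
```

View pics/s4.png

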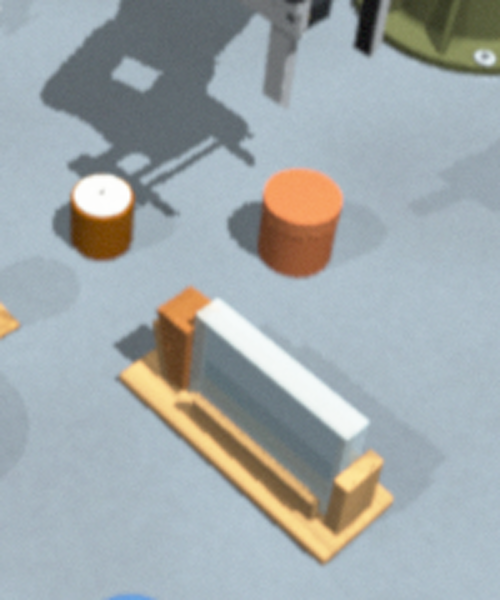

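The wedge (crop (180,340)) is jammed between block and sloping stop, with its top at 94 mm as intended. Now grasping the tin (crop (300,220)).

Call:
step_arm:
  series: [-0.5, 0.5, -45, 0, 0, 0, 0, -45, 0, 0, 0, 0, -45, 0, 0, 0, 0, -25, 0, 0, 0, 0, -11, 0, 0, 0, 0, 0, 0, 0, 0, 0, 0, 0, 0.6, 0, 0, 0, 0, 0.6, 0, 0, 0, 0, 0.6, 0, 0, 0, 0, 0.6, 0, 0, 0, 0, 0.6]
  squeeze: 20

```text
clock: 20.27
eef_pos: [417.2, 123.5, 56.4]
eef_rot: [3.141, -0.0, 1.561]
wrist_force: [-1.8, -0.2, 6.8]
finger_gap: 65.9
finger_force: 20.0
```

Call:
step_arm:
  series: [0, 0, 20, 0, 0.6, 0, 0, 50, 0, 0.6, 0, 0, 50, 0, 0.6, 8, -16, 20, 0, 0.6, 16, -36, 0, 0, 0.6, 16, -36, 0, 0, 0.6, 16, -36, 0, 0, 0.6, 16, -36, 0, 0, 0.6, 16, -36, 0, 0, 0.6, 16, -36, 0, 0, 0.6, 16, -36, 0, 0, 0.6, 16, -36, 0, 0, 0.6, 12, -36, 0, 0, 0.6, 8, -16, 0, 0, 0.6, 0, 0, 0, 0, 0.6, 0, 0, 0, 0, 0.6]

```text
clock: 22.28
eef_pos: [572.7, -231.8, 195.7]
eef_rot: [-3.141, -0.0, 1.561]
wrist_force: [0.4, 0.1, -1.7]
finger_gap: 65.9
finger_force: 20.0
```

Run:
```python
from look import *; from m import *
p=np.load('scene0.npz')['p']
hsv=cv2.cvtColor(p,cv2.COLOR_BGR2HSV); m=(hsv[...,2]<75).astype(np.uint8); m[:,:215]=0;m[:,280:]=0;m[:215]=0;m[262:]=0
v,u=np.nonzero(m); q=np.array([ray('scene',a,b,8) for a,b in zip(u,v)]); print('slate scene',rect(q),q.mean(0))
p,d=manip.camera('top'); P=cloud('top',d)
t=band(P,d,(360,150,480,260),180,235); print('tin held?',len(t))
# horse: trunk and plate edges
p=np.load('top0.npz')['p']; hsv=cv2.cvtColor(p,cv2.COLOR_BGR2HSV); d=np.load('top0.npz')['d'];P=cloud('top',d)
q=band(P,d,(445,245,495,300),54,70); rc=cv2.fitLine(q[:,:2].astype(np.float32),cv2.DIST_HUBER,0,.01,.01).ravel(); print('trunk',q.mean(0),np.arctan2(rc[1],rc[0]))
w=((hsv[...,1]<60)&(hsv[...,2]>130))
q=P[w&(P[...,2]<13)&(P[...,2]>5)&(np.hypot(P[...,0]-420,P[...,1]+326)<42)]; print('plate',rect(q))
d=np.load('scene0.npz')['d'];P=cloud('scene',d)
q=band(P,d,(250,165,290,210),50,70); print('trunk scene',rect(q),q.mean(0))
print(manip.read_state()['eef_pos'])
```

```text
slate scene (array([ 577.7, -227.8]), array([102.2, 100.6], dtype=float32), -1.046, 8.0, 689) [ 579.26091089 -225.57483714    8.        ]
tin held? 0
trunk [ 421.26757267 -323.68019079   61.33928433] 0.6104354
plate (array([ 412.3, -312. ]), array([74.1, 39.6], dtype=float32), 0.297, 8.8, 217)
trunk scene (array([ 432.1, -316.4]), array([75.3, 23.2], dtype=float32), 0.588, 60.6, 116) [ 428.85619636 -316.47371206   59.70880609]
[ 572.71472453 -231.70339332  195.95163971]
```

Run:
```python
from look import *; from m import *
for n,c,r,s in (('top',(417,203),34,None),('scene',(246,239),30,None)):
    p=np.load(n+'0.npz')['p']; g=cv2.cvtColor(p,cv2.COLOR_BGR2GRAY).astype(int)
    core=np.median(g[c[1]-4:c[1]+5,c[0]-4:c[0]+5]); 
    ring=g[c[1]-r:c[1]+r,c[0]-r:c[0]+r]; bg=np.percentile(ring,85)
    m=(g<(core+bg)/2).astype(np.uint8); k,l,st,_=cv2.connectedComponentsWithStats(m); i=l[c[1],c[0]]
    ct=max(cv2.findContours((l==i).astype(np.uint8),cv2.RETR_EXTERNAL,cv2.CHAIN_APPROX_NONE)[0],key=len)[:,0]
    q=np.array([ray(n,a,b,7) for a,b in ct])[:,:2]; print(n,core,bg,st[i],cv2.minEnclosingCircle(q.astype(np.float32)),cv2.fitEllipse(q.astype(np.float32)))
# horse white mask upsampled for view in both views
for n,b in (('top',(440,240,500,305)),('scene',(245,160,295,215))):
    p=np.load(n+'0.npz')['p']; cv2.imwrite(f'pics/h_{n}.png',cv2.resize(p[b[1]:b[3],b[0]:b[2]],None,fx=8,fy=8,interpolation=cv2.INTER_CUBIC))
a=cv2.imread('pics/h_top.png');b=cv2.imread('pics/h_scene.png'); o=np.zeros((520,800,3),np.uint8);o[:520,:400]=a[:,:400];o[:440,400:]=b[:,:400];cv2.imwrite('pics/hh.png',o)
```

```text
top 38.0 119.0 [ 389  176   57   55 2457] ((571.653564453125, -233.5792236328125), 56.11921691894531) ((572.1226196289062, -232.96615600585938), (108.85400390625, 109.40314483642578), 31.874433517456055)
scene 66.0 187.0 [ 223  224   45   32 1136] ((575.0374145507812, -231.3050994873047), 57.458412170410156) ((574.9802856445312, -231.3755645751953), (108.48518371582031, 112.21405792236328), 157.6779022216797)
```

View pics/hh.png

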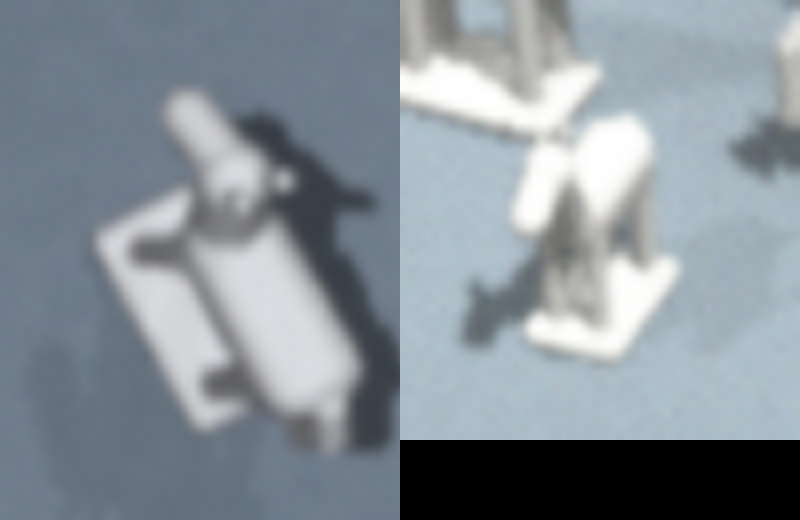

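The slate centre is (573.5,-232). The crops show the small horse: in the top crop its plate's left edge runs (97,240)-(205,430), and its trunk lies between (187,250)-(270,405) and (275,215)-(360,360). Lowering the tin.

Call:
step_arm:
  series: [1, 0, -40, 0, 0.6, 0, 0, -40, 0, 0.6, 0, 0, -30, 0, 0.6, 0, 0, -14, 0, 0.6, 0, 0, -5, 0, 0.6, 0, 0, 0, 0, 0.6, 0, 0, -1, 0, 0.6, 0, 0, -1, 0, 0.6, 0, 0, 0, 0, 0.6]

```text
clock: 23.45
eef_pos: [574.0, -232.6, 65.1]
eef_rot: [3.141, 0.0, 1.561]
wrist_force: [-0.3, -0.2, -1.7]
finger_gap: 65.5
finger_force: 20.0
```

Run:
```python
from h import *
c=lambda a,b,z:ray('top',440+a/8,240+b/8,z)[:2]
f,r=c(97,240,8),c(205,430,8); y=np.arctan2(*(f-r)[::-1]); print('plate',y,np.linalg.norm(f-r),(f+r)/2+17*np.array([np.sin(y),-np.cos(y)]))
m1=(c(187,250,52)+c(275,215,52))/2; m2=(c(270,405,52)+c(360,360,52))/2
print('trunk',np.arctan2(*(m1-m2)[::-1]),m1,m2)
s=lambda a,b:ray('scene',245+(a-400)/8,160+b/8,8)[:2]
q=[s(527,335),s(622,360),s(683,265)]; print('scene plate',q,np.linalg.norm(q[0]-q[1]),np.linalg.norm(q[2]-q[1]),'ctr',(q[0]+q[2])/2)
```

```text
plate 0.49704521953020914 51.66149944688672 [ 425.28807583 -326.35939073]
trunk 0.4867923150355729 [ 440.84743499 -317.98125084] [ 406.82605303 -335.98791402]
scene plate [array([ 458.87860326, -321.45650186]), array([ 443.45335296, -290.61527209]), array([ 396.24093944, -317.71408965])] 34.483616399860786 54.43673303002479 ctr [ 427.55977135 -319.58529576]
```

Call:
step_arm:
  series: [0, 0, -1, 0, 0.6, 0, 0, 0, 0, 0.6]

```text
clock: 23.7
eef_pos: [574.0, -232.7, 64.4]
eef_rot: [3.141, 0.0, 1.561]
wrist_force: [-3.4, 0.5, 5.3]
finger_gap: 65.6
finger_force: 20.0
```

Call:
step_arm:
  series: [0, 0, 0, 0, 0, 0, 0, 0, 0, 0, 0, 0, 0, 0, 0, 0, 0, 20, 0, 0, 0, 0, 50, 0, 0, 0, 0, 50, 0, 0.3, -12, -8, 45, -0.132, 0.35, -20, -12, 0, -0.132, 0.35, -20, -12, 0, -0.132, 0.35, -20, -12, 0, -0.132, 0.35, -20, -12, 0, -0.132, 0.35, -20, -12, 0, -0.132, 0.35, -20, -12, 0, -0.132, 0.35, -16, -10, 0, -0.132, 0.35, 0, 0, 0, 0, 0.35, 0, 0, 0, 0, 0.35]

```text
clock: 25.7
eef_pos: [426.4, -322.3, 229.6]
eef_rot: [3.141, -0.0, 0.508]
wrist_force: [0.6, 0.5, -0.3]
finger_gap: 61.2
finger_force: 0.0
```

Run:
```python
from look import *; from m import *
p,d=pic('scene','s5',(210,120,360,280),3.75)
P=cloud('scene',d); q=band(P,d,(215,190,285,260),70,95); print('tin scene',rect(q) if len(q)>4 else 0)
p,d=manip.camera('top'); P=cloud('top',d); q=band(P,d,(370,150,470,255),70,95); print('tin top',rect(q) if len(q)>4 else 0)
print(manip.read_state()['eef_pos'],manip.read_state()['eef_rot'])
```

```text
tin scene (array([ 576.5, -229.9]), array([70., 66.], dtype=float32), 0.763, 78.3, 485)
tin top (array([ 529.5, -248.7]), array([158.6,  66.9], dtype=float32), 0.359, 79.0, 1119)
[ 426.47258194 -322.17923378  229.21411456] [ 3.14137668e+00 -1.62207718e-04  5.07396211e-01]
```

View pics/s5.png

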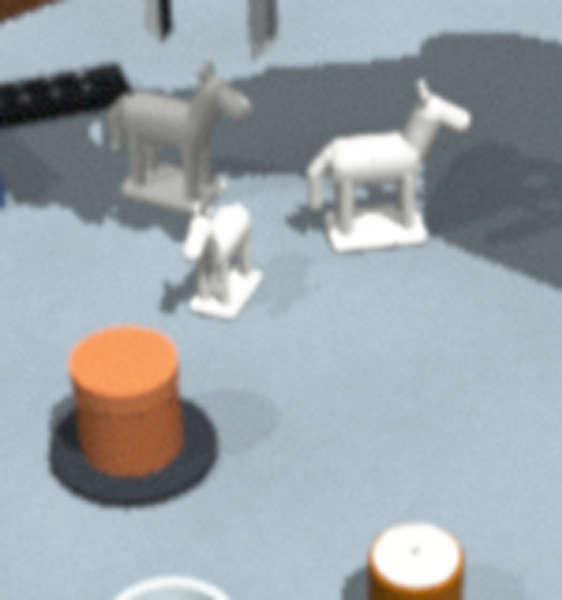

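The tin is upright and centred on the slate (crop (125,400)). The fingers are above the small horse (225,260), so I'm descending.

Call:
step_arm:
  series: [-1, -1, -45, 0, 0.35, 0, 0, -45, 0, 0.35, 0, 0, -45, 0, 0.35, 0, 0, -25, 0, 0.35, 0, 0, -13, 0, 0.35, 0, 0, 0, 0, 0.35, 0, 0, 0, 0, 0.9, 0, 0, 0, 0, 0.9, 0, 0, 0, 0, 0.9, 0, 0, 0, 0, 0.9, 0, 0, 0, 0, 0.9, 0, 0, 0, 0, 0.9]
  squeeze: 15

```text
clock: 27.3
eef_pos: [425.0, -323.7, 56.1]
eef_rot: [3.141, -0.0, 0.505]
wrist_force: [-0.6, -1.1, 1.8]
finger_gap: 24.1
finger_force: 15.0
```

Call:
step_arm:
  series: [0, 0, 20, 0, 0.9, 0, 0, 50, 0, 0.9, 0, 0, 50, 0, 0.9, 10, 6, 20, 0, 0.9, 22, 14, 0, 0, 0.9, 28, 17, 0, 0, 0.9, 28, 17, 0, 0, 0.9, 28, 17, 0, 0, 0.9, 22, 14, 0, 0, 0.9, 10, 6, 0, 0, 0.9, 0, 0, 0, 0, 0.9, 0, 0, 0, 0, 0.9]

```text
clock: 28.8
eef_pos: [572.3, -233.1, 195.9]
eef_rot: [-3.141, 0.0, 0.504]
wrist_force: [0.0, -0.3, -2.0]
finger_gap: 24.0
finger_force: 15.0
```

Run:
```python
from look import *; from m import *
p,d=pic('scene','s6',(170,120,310,260),4)
P=cloud('scene',d); z=manip.read_state()['eef_pos'][2]-56
q=band(P,d,(170,120,310,260),z+2,z+12); print('plate',z,rect(q) if len(q)>4 else 0)
print(manip.read_state()['eef_pos'])
```

```text
plate 140.0068628604665 (array([ 574.8, -230.5]), array([54.7, 35.1], dtype=float32), 0.465, 147.9, 180)
[ 572.31111612 -233.19894591  196.00686286]
```

View pics/s6.png

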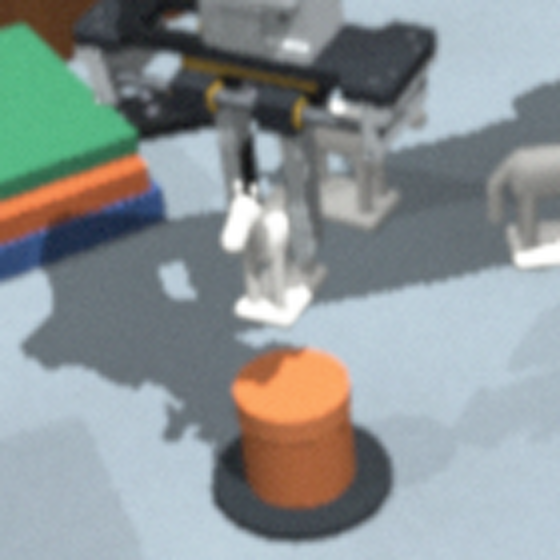

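The horse hangs upright over the tin (plate at crop (275,305), lid at (292,385)). It needs about 1.5 mm of correction, then lowering.

Call:
step_arm:
  series: [1.7, 0.6, -25, 0, 0.9, 0, 0, -20, 0, 0.9, 0, 0, -10, 0, 0.9, 0, 0, -4, 0, 0.9, 0, 0, -1.5, 0, 0.9, 0, 0, 0, 0, 0.9, 0, 0, -1, 0, 0.9, 0, 0, 0, 0, 0.9]

```text
clock: 29.85
eef_pos: [574.6, -232.0, 134.6]
eef_rot: [3.141, -0.0, 0.505]
wrist_force: [0.2, -0.2, -1.1]
finger_gap: 23.9
finger_force: 15.0
```

Call:
step_arm:
  series: [0, 0, -0.8, 0, 0.9, 0, 0, 0, 0, 0.9, 0, 0, 0, 0, 0.9]

```text
clock: 30.22
eef_pos: [574.8, -232.1, 134.1]
eef_rot: [3.141, -0.0, 0.505]
wrist_force: [-0.9, -1.3, 4.9]
finger_gap: 23.9
finger_force: 15.0
```

Seated on the lid; release, rise and check.

Call:
step_arm:
  series: [0, 0, 0, 0, 0.6, 0, 0, 0, 0, 0.35, 0, 0, 0, 0, 0.35, 0, 0, 0, 0, 0.35, 0, 0, 15, 0, 0.35, 0, 0, 45, 0, 0.35, 0, 0, 50, 0, 0.35, -40, -20, 10, 0, 0.35, -50, -20, 0, 0, 0.35, -50, -20, 0, 0, 0.35, -40, 0, 0, 0, 0.35, 0, 0, 0, 0, 0.35]

```text
clock: 31.72
eef_pos: [393.1, -292.4, 255.3]
eef_rot: [3.14, -0.001, 0.503]
wrist_force: [-0.3, 0.3, -0.0]
finger_gap: 61.2
finger_force: 0.0
```

Run:
```python
from look import *; from m import *
p,d=pic('scene','s7',(170,130,510,430),2.2)
P=cloud('scene',d)
q=band(P,d,(170,130,310,260),81,90); print('plate+',rect(q) if len(q)>4 else 0)
q=band(P,d,(340,230,500,430),105,125); print('block',rect(q))
```

```text
plate+ (array([ 478.9, -314.1]), array([315.5, 185.8], dtype=float32), 0.524, 85.5, 245)
block (array([595.8, 253.3]), array([149.5,  27.7], dtype=float32), 1.568, 112.4, 1061)
```

View pics/s7.png

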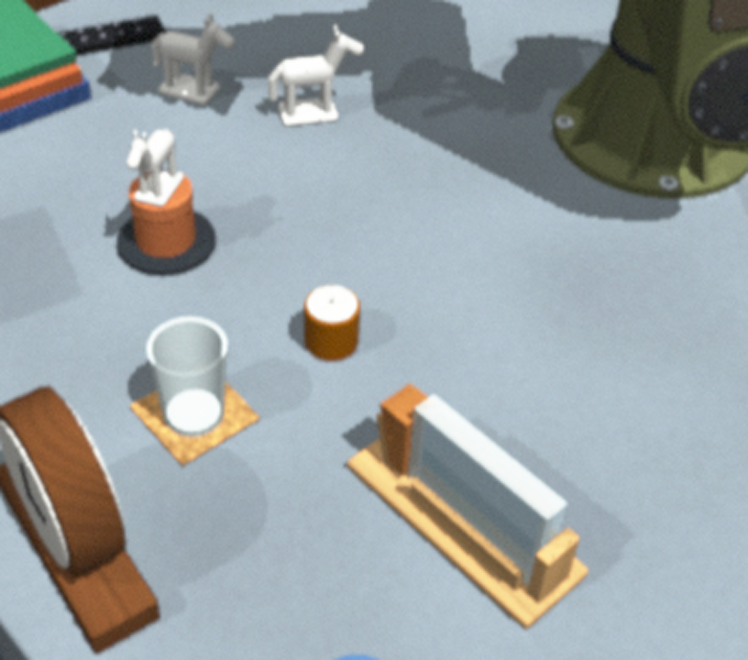

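The block is wedged in the stand (crop (480,490)). The tin is on the slate with the horse upright in the middle of its lid (160,190), and the tumbler and candle haven't moved. Handing in.

```bash
python3 -c "
from cell import manip
print(manip.sign_off())"
```

```text
the job is handed in; nothing more can be done
None
```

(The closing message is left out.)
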